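# Turn the washed sample cup mouth-up and close it

### The arm

A 7-joint arm with a two-finger parallel gripper is mounted at the origin on a cart in front of the work surface, level with it; the furniture and walls round the work are solid. World frame = base frame: x ahead of the robot, y to its left, z up, the work surface at z = 0. Lengths are in mm, angles in rad, forces in N, time in s.
With the tool pointing down it reaches from about 400 to 875 mm from the base axis. Payload 4.4 kg.
Tool frame: the origin (TCP) lies at the very end of the fingers, on their centre line; the grasp point (between the pads) lies 19 mm behind it (ctrl.grip_point_offset is the distance from the TCP to the grasp point, in mm); z points along the fingers, y is the line along which they close (so a half turn about z gives the same grasp; the last joint's range is limited). The gripper opens to 85 mm and grips with 20 to 120 N. Pads are 22 mm wide; open, the fingers measure 114 mm over their backs; the gripper's body (76 mm by 85 mm) begins 54 mm behind the grasp point. The pads swing forward as they close: fully open they stand 13 mm farther back than shut.
Start: joints at [1.111, 0.628, 0.038, 1.517, -0.027, 0.996, -0.02], TCP at [249.434, -600.25, 200.913] pointing down, gripper open.
Joint ranges: [-3.06, 3.06], [-0.37, 2.12], [-1.25, 1.32], [0.18, 2.47], [-1.1, 4.24], [0.23, 1.98], [-2.94, 2.94]. Speed limits (rad/s): [2.57, 2.57, 3.14, 3.14, 3.14, 3.14, 3.14].

### API

Orientations are given as [roll, pitch, yaw] about the fixed x, y, z axes, in that order (R = Rz(yaw) Ry(pitch) Rx(roll)).
In Python, from cell import ctrl gives the robot as it stands.
- The arm moves only by the tool jog_arm, never from a script. Its argument "increments" is one flat list of numbers, 7 for each row, row after row: the finger opening in cm, from 0 to 8.54, then the shift along the tool's x, y, z in cm, then the turn, a rotation vector about the tool's x, y, z in degrees. In form: [fingers, x, y, z, rx, ry, rz, fingers, x, y, z, rx, ry, rz, ...]. A call has 1 to 20 rows; each row is the pose to reach, as a shift and turn from the pose commanded when the call began, along the tool's axes at that moment; what a row does not reach only later rows make up. A row lasts 1/10 s, in which the tool goes at most 50 mm and 8.59 degrees, less where a joint would pass 70% of its speed; a pose out of reach is approached as far as the arm can. A call with a gripper value outside its range is refused whole. The fingers move at their own pace and stop on an object; the grip force is fixed at half the most. Time passes only in rows, so rows that repeat a pose let the fingers close. It gives the time, the measured TCP pose, the force, the opening and the grip force at its end, in the units of the state.
- ctrl.read_state(): the state, without advancing time (a new reading comes with each control period).
- ctrl.get_image(name): name is "scene" or "top"; returns the picture (384x512x3 uint8, red, green, blue); there is no depth.
- ctrl.camera_params(name): a dict with "fx", "fy", "cx", "cy" (pixels), "extrinsics" (4x4, takes a point from world to camera coordinates). Camera axes: x right, y down, z forward; pixel columns grow to the right and rows downward; lengths in mm; the calibration is good to about 2 mm. A picture is of the moment at which its call begins. camera_params takes no time and is no camera call.
- ctrl.finish_job(): hands the job in; it is judged then, once.
The state is a dict: "clock": time; "qpos": joint angles; "qd": joint speeds; "tau": joint torques, N m; "eef_pos": TCP position; "tool_rot": TCP orientation; "force": force on the tool from outside, world axes, zero at the start; "torque": the same for the moment, N m; "width": finger opening in mm; "gripper_force": force on a finger pad.
Only numpy, scipy, OpenCV 4.12 (cv2) and the standard library are available. Lean on these libraries where they do the work, as an engineer would, in place of code of your own. Each camera call takes 0.05 s, during which the arm holds its last target. There are 200 camera calls.

### The job

The washed blue square cup has dried standing mouth-down on the bench. Turn it over so that it stands mouth-up in the middle of the grey square pad and let go of it, then put its lid on squarely, fully down on the rim, so that it stays clean for the next sample. Leave the tweezers, marker pen, dropper bottle, timer and leaf cup where they are.

Things in the scene. Friction and masses are not known exactly. Their poses are not given: they have to be found in the camera images.
- cup: Blue plastic cup of square section with a thin white dash near the mouth on each side; outside 56 x 56 mm, 76 mm tall, straight flat sides, walls and base 4 mm thick, opening 48 x 48 mm, 0.08 to 0.17 kg. Origin: outer centre of its closed base. z points from the base to the mouth (so z points down at the start, with the origin 76 mm above the bench, and must point up at the end); x and y are square to the sides. It lies steadily on any side; its centre is 38 mm along z.
- cup_mouth (a point): Centre of the cup's mouth, in the plane of the rim, 76 mm from the origin of the cup.
- lid: The cup's lid, lying right way up on the bench: white square plug 40 x 40 x 8 mm below (4 mm play each side in the cup), blue plate 60 x 60 x 4 mm on it, and on top a white bar handle 44 mm long in x, 18 mm wide in y, from 12 to 39 mm above the origin. Origin: centre of the plug's underside; z up. About 60 g. Fully on, the plate rests on the rim and the origin is 8 mm below the mouth. It fits in any of the four quarter turns.
- pad: Grey square silicone pad with a thin white square line, 100 x 100 mm, 5 mm thick, fixed to the bench, flat on top. Origin: centre of its underside; z up, x and y along its edges.
- leaf_cup: Bystander: round clear cup with chopped green leaf, 51 mm across, 64 mm tall, at the back. Origin: centre of underside.
- dropper: Bystander: white dropper bottle with red cap, 33 mm across, 94 mm tall, at the back. Origin: centre of underside.
- timer: Bystander: small white digital timer, 32 x 68 x 62 mm, at the back. Origin: centre of underside.
- tweezers: Bystander: steel tweezers lying flat between the places of the task's things, 134 mm long in their own y, 15 mm wide, 9 mm high. Origin: centre of underside.
- marker: Bystander: marker pen with white barrel and purple cap, lying flat between the places of the task's things, 134 mm long in its own y, 18 mm across. Origin: centre of underside.
There are look-alikes about, which are no part of the job. What is shaped like the lid but black or turquoise is not meant.

How it is judged:
By the outcome, as a careful person would: the job done as asked, in the order asked, and still so for the second after the job is handed in, with the robot touching nothing.
It also fails if it takes over 72 s, if anything falls off the work surface, if the arm or the gripper's body presses on something with over 40 N, if the wrist force passes 120 N, or if a joint passes its speed limit or range.

## Working session

There is one attempt and no reset: what is moved stays moved. The work goes in short steps, Python scripts to look and compute and a tool call to move; the robot and the scene stay as the last step left them, time stands still between calls to the robot, and variables do not carry over. Pictures are saved under pics/ and viewed, at most 10 in all, crops included, and the job is handed in when it is done.

Besides the shell and the picture viewer there is one more tool, called after ">>>" by a JSON object that holds its "name" and its "arguments". jog_arm: Moves the arm, as the interface text tells. Its arguments: {"type":"object","properties":{"increments":{"type":"array","items":{"type":"number"}}},"required":["increments"]}

```bash
ls; mkdir -p pics; python3 - <<'E'
from cell import ctrl
import cv2,numpy as np
s=ctrl.read_state();print(s)
for n in("scene","top"):
    cv2.imwrite(f"pics/{n}0.png",cv2.cvtColor(ctrl.get_image(n),cv2.COLOR_RGB2BGR)); p=ctrl.camera_params(n);print(n,p)
E
```

```text
pics
{'clock': 0.0, 'qpos': array([ 1.11120356,  0.62931186,  0.03843001,  1.51835999, -0.02697102,
        0.99629998, -0.01998908]), 'qd': array([-0.0003858 ,  0.0006374 , -0.00052578,  0.00065153,  0.00172489,
        0.00123499, -0.00048378]), 'tau': array([ 4.29703014e-04, -5.63391531e+01,  1.22613318e+00, -1.93441147e+01,
        1.09261626e-02,  1.03144758e-02, -3.82913959e-05]), 'eef_pos': array([ 249.16668024, -599.61626114,  200.01370087]), 'tool_rot': array([-3.13973159e+00,  3.99112203e-05,  3.93829332e-01]), 'force': array([-0.35795709, -0.17161915, -0.22583431]), 'torque': array([ 0.02474256, -0.00792164, -0.01464751]), 'gripper_force': 0.0, 'width': 85.41675881887096}
scene {'fx': 430.91359060345576, 'fy': 430.91359060345576, 'cx': 253.70829209418628, 'cy': 196.26894606684726, 'extrinsics': array([[-9.03294230e-01, -4.28290177e-01, -2.50411436e-02,
         5.01883284e+02],
       [-1.82650236e-01,  4.36724001e-01, -8.80858126e-01,
         2.05418763e+02],
       [ 3.88198951e-01, -7.91100292e-01, -4.72717572e-01,
         9.73441013e+02],
       [ 0.00000000e+00,  0.00000000e+00,  0.00000000e+00,
         1.00000000e+00]])}
top {'fx': 403.0046342864453, 'fy': 403.0046342864453, 'cx': 262.59114434876875, 'cy': 187.83504064995853, 'extrinsics': array([[-1.68263438e-02, -9.99812509e-01, -9.58237022e-03,
        -3.97071092e+01],
       [-9.84574095e-01,  1.82376782e-02, -1.74015051e-01,
         5.43964649e+02],
       [ 1.74157185e-01,  6.50651642e-03, -9.84696370e-01,
         9.77057107e+02],
       [ 0.00000000e+00,  0.00000000e+00,  0.00000000e+00,
         1.00000000e+00]])}
```

View pics/scene0.png

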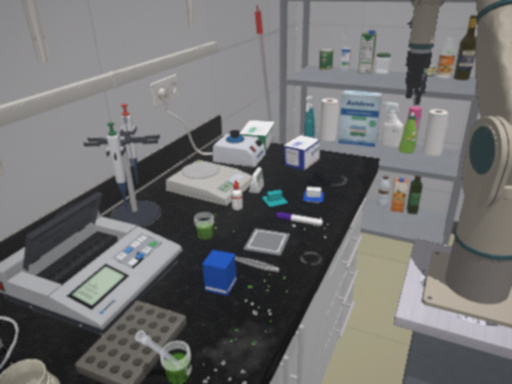

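View pics/top0.png

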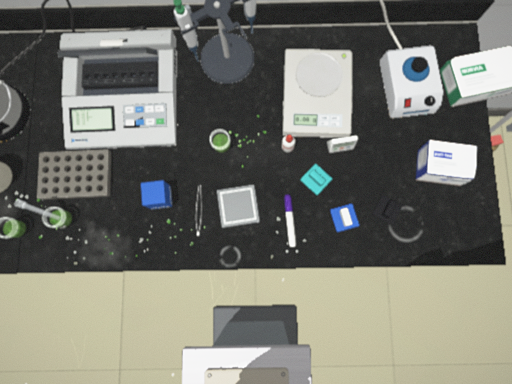

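Scene: the blue cup is at (219,272) in scene and (156,195) in top. The blue lid with a white bar is at (314,195) in scene and (344,217) in top. The pad is at (267,241) / (238,206), the tweezers at (198,210) in top and the marker at (290,222) in top.
Could be taken for the lid: the turquoise one at top (317,179), a possible black one near top (390,208), and the blue/white box at top (446,163). By description, I choose the blue one at top (344,217). The blue cup at (156,195) has no rival.

```bash
cat > h.py <<'E'
import cv2,numpy as np
from cell import ctrl
P={n:ctrl.camera_params(n) for n in("scene","top")}
def proj(n,X):
    p=P[n];E=p["extrinsics"];c=np.atleast_2d(X)@E[:3,:3].T+E[:3,3]
    return np.c_[p["fx"]*c[:,0]/c[:,2]+p["cx"],p["fy"]*c[:,1]/c[:,2]+p["cy"]]
def ray(n,uv):
    p=P[n];E=p["extrinsics"];R=E[:3,:3]
    d=R.T@np.array([(uv[0]-p["cx"])/p["fx"],(uv[1]-p["cy"])/p["fy"],1]);return -R.T@E[:3,3],d/np.linalg.norm(d)
def onz(n,uv,z):
    o,d=ray(n,uv);return o+d*(z-o[2])/d[2]
def tri(a,b):   # a in top, b in scene
    A=np.zeros((3,3));B=np.zeros(3)
    for n,uv in(("top",a),("scene",b)):
        o,d=ray(n,uv);M=np.eye(3)-np.outer(d,d);A+=M;B+=M@o
    return np.linalg.solve(A,B)
def img(n):return cv2.cvtColor(ctrl.get_image(n),cv2.COLOR_RGB2BGR)
def hsv(i,lo,hi):return cv2.inRange(cv2.cvtColor(i,cv2.COLOR_BGR2HSV),np.array(lo),np.array(hi))
def blobs(m,amin=30):
    cs,_=cv2.findContours(m,cv2.RETR_EXTERNAL,cv2.CHAIN_APPROX_NONE)
    return sorted([c for c in cs if cv2.contourArea(c)>amin],key=cv2.contourArea,reverse=True)
def crop(i,x,y,r,k):return cv2.resize(i[y-r:y+r,x-r:x+r],None,fx=k,fy=k,interpolation=cv2.INTER_CUBIC)
E
python3 - <<'E'
from h import *
t=cv2.imread("pics/top0.png");s=cv2.imread("pics/scene0.png")
for n,i in(("top",t),("scene",s)):
    for c in blobs(hsv(i,(105,120,60),(125,255,255)))[:4]:
        print(n,"blue",cv2.contourArea(c),np.round(cv2.minAreaRect(c),1) if 0 else cv2.minAreaRect(c),cv2.approxPolyDP(c,2.5,True)[:,0].tolist())
    x,y=(238,206) if n=="top" else (267,241)
    m=hsv(i,(0,0,95),(180,60,255))
    for c in blobs(m):
        if cv2.pointPolygonTest(c,(x,y),False)>=0: print(n,"pad",cv2.contourArea(c),cv2.approxPolyDP(c,3,True)[:,0].tolist())
a=np.hstack([crop(t,156,195,25,8),crop(t,344,217,25,8)]);b=np.hstack([crop(s,219,272,25,8),crop(s,314,195,25,8)])
cv2.imwrite("pics/crop0.png",cv2.resize(np.vstack([a,b]),(600,600)))
E
```

```text
top blue 688.5 ((155.1236114501953, 193.7977752685547), (27.30501937866211, 29.485628128051758), 84.5596694946289) [[141, 182], [142, 205], [149, 208], [171, 206], [167, 183], [163, 180]]
top blue 562.0 ((344.09075927734375, 217.19039916992188), (25.353376388549805, 24.398895263671875), 72.6459732055664) [[351, 203], [330, 209], [337, 232], [359, 225]]
top blue 43.5 ((421.230712890625, 171.34616088867188), (5.269651412963867, 14.97690486907959), 56.3099365234375) [[426, 165], [417, 171], [416, 177], [425, 172]]
top pad 1422.0 [[253, 185], [217, 190], [222, 227], [259, 221]]
scene blue 1125.5 ((219.0, 272.0), (46.0, 34.0), 90.0) [[212, 249], [202, 262], [204, 286], [227, 292], [223, 294], [204, 289], [228, 295], [227, 288], [236, 276], [235, 253]]
scene blue 122.5 ((359.47540283203125, 112.2704849243164), (35.39947509765625, 4.61732292175293), 5.19442892074585) [[342, 109], [342, 113], [377, 115], [377, 112]]
scene blue 102.0 ((312.9972229003906, 196.552490234375), (21.81191635131836, 10.143855094909668), 3.012787342071533) [[303, 192], [303, 201], [323, 201], [323, 192], [318, 198], [307, 197]]
scene blue 46.5 ((234.9851531982422, 138.8514862060547), (4.875682353973389, 14.129528045654297), 84.2894058227539) [[242, 138], [229, 137], [228, 140]]
scene pad 776.5 [[244, 247], [280, 254], [288, 233], [255, 229]]
```

View pics/crop0.png

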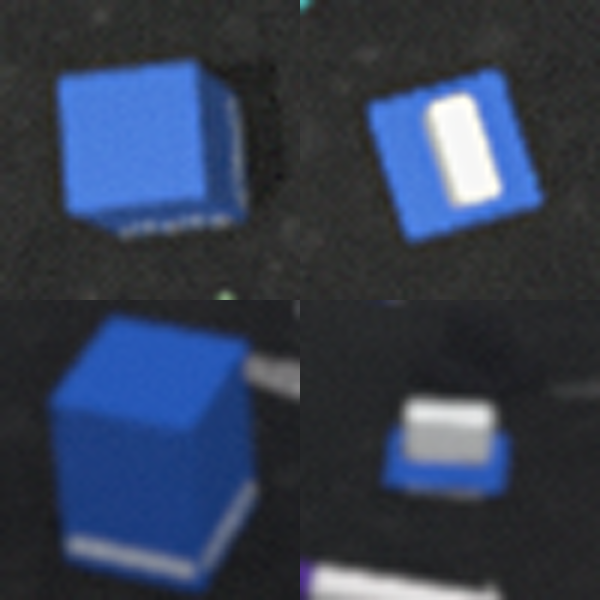

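The crop shows the cup standing mouth-down, with its dashes near the bench. The lid is a blue plate with a white bar, so the choice holds. Now I triangulate the corners.

```bash
python3 - <<'E'
from h import *
np.set_printoptions(precision=1,suppress=True)
def px(o,l,dx=0,dy=0):return [(o[0]+(x-dx)/6-.5,o[1]+(y-dy)/6-.5) for x,y in l]
ct=px((131,170),[(58,75),(196,60),(208,198),(70,215)])
cs=px((194,247),[(113,315),(250,345),(190,430),(50,400)],0,300)
print("cams",ray("top",(0,0))[0],ray("scene",(0,0))[0])
ctw=np.array([onz("top",p,76) for p in ct]);csw=np.array([onz("scene",p,76) for p in cs])
print("cup top",ctw,ctw.mean(0));print("cup scene",csw,csw.mean(0))
print("cup tri centre",tri(np.mean(ct,0),np.mean(cs,0)))
lt=px((319,192),[(368,103),(500,70),(543,205),(410,242)],300)
ltw=np.array([onz("top",p,12) for p in lt]);print("lid plate",ltw,ltw.mean(0))
hs=px((289,170),[(405,398),(495,402),(495,425),(407,420)],300,300)
ht=px((319,192),[(430,98),(470,93),(502,192),(463,205)],300)
print("handle top",np.mean([onz("top",p,39) for p in ht],0),"scene",np.mean([onz("scene",p,39) for p in hs],0),"tri",tri(np.mean(ht,0),np.mean(hs,0)))
pt=[[253,185],[217,190],[222,227],[259,221]];ps=[[244,247],[280,254],[288,233],[255,229]]
a=np.array([onz("top",p,5) for p in pt]);b=np.array([onz("scene",p,5) for p in ps])
print("pad",a,a.mean(0),b,b.mean(0),tri(np.mean(pt,0),np.mean(ps,0)))
def yaw(c):
    r=[]
    for i in range(4):
        d=c[(i+1)%4]-c[i];r.append((np.degrees(np.arctan2(d[1],d[0]))+45)%90-45)
    return r
for n,c in(("cupT",ctw),("cupS",csw),("lid",ltw),("padT",a),("padS",b)):print(n,np.array(yaw(c)),np.linalg.norm(c-np.roll(c,1,0),axis=1))
E
```

```text
cams [ 364.7  -56.  1056.4] [113.  895.3 653.7]
cup top [[558.5 254.3  76. ]
 [563.8 197.2  76. ]
 [505.9 190.8  76. ]
 [499.9 247.3  76. ]] [532.  222.4  76. ]
cup scene [[565.2 199.3  76. ]
 [507.4 195.7  76. ]
 [503.3 250.5  76. ]
 [559.3 255.5  76. ]] [533.8 225.2  76. ]
cup tri centre [533.5 223.5  74. ]
lid plate [[ 491.1 -223.2   12. ]
 [ 504.5 -281.2   12. ]
 [ 445.6 -296.4   12. ]
 [ 430.8 -238.5   12. ]] [ 468.  -259.8   12. ]
handle top [ 468.6 -259.3   39. ] scene [ 469.2 -254.1   39. ] tri [ 469.8 -259.7   36.1]
pad [[558.8 -23.7   5. ]
 [547.1  71.9   5. ]
 [449.   58.5   5. ]
 [462.9 -38.2   5. ]] [504.5  17.1   5. ] [[549.   73.    5. ]
 [451.   64.3   5. ]
 [467.8 -34.3   5. ]
 [559.6 -17.2   5. ]] [506.9  21.4   5. ] [506.3  18.    1.4]
cupT [5.3 6.4 6.1 6.9] [59.  57.3 58.2 56.8]
cupS [3.6 4.3 5.1 6. ] [56.5 57.9 55.  56.3]
lid [13.  14.5 14.4 14.2] [62.3 59.5 60.8 59.8]
padT [7.  7.7 8.2 8.6] [97.  96.3 99.  97.7]
padS [ 5.   9.7 10.6  6.7] [ 90.8  98.4 100.1  93.4]
```

Measured:
- Cup centre about (533,224), top at z about 75, yaw 5.5°.
- Lid at (468.5,-259.5), handle top at z about 38, yaw 14°.
- Pad at (505.5,18.5), yaw 8°.

Plan:
1. Side grip near the closed end.
2. Pitch the tool down, roll it half a turn, and lay the cup on its side with the mouth away.
3. Regrip near the mouth from above.
4. Pitch up to horizontal, so the mouth faces up, and place it on the pad.

First I go to high waypoints.

```bash
cat > mv.py <<'E'
import sys,numpy as np
from scipy.spatial.transform import Rotation as Ro
from cell import ctrl
def tool(yaw,elev,flip=0):
    """tool z along heading yaw (deg), elev deg above horizontal (-90 = down); flip=0: x up/forward, 1: half roll"""
    y,e=np.radians([yaw,elev]);z=np.array([np.cos(e)*np.cos(y),np.cos(e)*np.sin(y),np.sin(e)])
    x=np.array([-np.sin(e)*np.cos(y),-np.sin(e)*np.sin(y),np.cos(e)]);s=-1 if flip else 1
    return Ro.from_matrix(np.c_[s*x,np.cross(z,s*x),z])
s=ctrl.read_state();p=s["eef_pos"];R=Ro.from_euler("xyz",s["tool_rot"])
print("t",round(s["clock"],1),"tcp",p.round(1),"q",s["qpos"].round(2),"F",s["force"].round(1),"w",round(s["width"],1))
def to(pos,T):print(np.r_[R.inv().apply(np.array(pos)-p)/10,(R.inv()*T).as_rotvec(degrees=True)].round(2))
if len(sys.argv)>1:
    for a in sys.argv[1:]:
        v=list(map(float,a.split(",")));to(v[:3],tool(*v[3:]))
E
python3 mv.py 450,-300,300,5.5,-90 430,190,300,5.5,-90
```

```text
t 0.1 tcp [ 249.2 -599.7  200.1] q [ 1.11  0.63  0.04  1.52 -0.03  1.   -0.02] F [ 0.6 -0.2  0.1] w 85.6
[ 3.004e+01 -1.999e+01 -9.960e+00 -1.000e-01  2.000e-02  1.706e+01]
[ 4.700e+01 -6.600e+01 -9.880e+00 -1.000e-01  2.000e-02  1.706e+01]
```

>>> {"name": "jog_arm", "arguments": {"increments": [8.54,30,-20,-10,0,0,17,8.54,30,-20,-10,0,0,17,8.54,30,-20,-10,0,0,17,8.54,30,-20,-10,0,0,17,8.54,30,-20,-10,0,0,17,8.54,30,-20,-10,0,0,17,8.54,30,-20,-10,0,0,17,8.54,38,-43,-10,0,0,17,8.54,38,-43,-10,0,0,17,8.54,38,-43,-10,0,0,17,8.54,38,-43,-10,0,0,17,8.54,47,-66,-10,0,0,17,8.54,47,-66,-10,0,0,17,8.54,47,-66,-10,0,0,17,8.54,47,-66,-10,0,0,17,8.54,47,-66,-10,0,0,17,8.54,47,-66,-10,0,0,17,8.54,47,-66,-10,0,0,17,8.54,47,-66,-10,0,0,17,8.54,47,-66,-10,0,0,17]}}

```text
clock: 2.1
eef_pos: [430.2, 187.9, 300.6]
tool_rot: [3.14, 0.001, 0.096]
force: [0.2, -0.7, 0.8]
width: 84.9
gripper_force: 0.0
```

```bash
python3 mv.py 430,190,300,5.5,-90 410,212,250,5.5,-8 410,212,250,22,-8
```

```text
t 2.1 tcp [430.2 187.9 300.6] q [-0.34  0.26 -0.17  1.85  0.05  1.04 -2.  ] F [ 0.2 -0.7  0.8] w 84.9
[ 0.   -0.21  0.06  0.09  0.05 -0.02]
[-1.780e+00 -2.600e+00  5.050e+00  8.000e-02  8.205e+01  5.000e-02]
[ -1.78  -2.6    5.05  11.88  81.45 -13.53]
```

>>> {"name": "jog_arm", "arguments": {"increments": [8.54,0,-2,0,0,40,0,8.54,0,-2,0,0,40,0,8.54,0,-2,0,0,40,0,8.54,0,-2,0,0,40,0,8.54,0,-2,0,0,40,0,8.54,0,-2,0,0,82,0,8.54,0,-2,0,0,82,0,8.54,0,-2,0,0,82,0,8.54,0,-2,0,0,82,0,8.54,0,-2,0,0,82,0,8.54,0,-2,0,0,82,0,8.54,0,-2,0,0,82,0]}}

```text
clock: 3.3
eef_pos: [423.7, 210.8, 284.9]
tool_rot: [2.972, -0.668, 0.173]
force: [1.1, -0.6, -0.4]
width: 85.4
gripper_force: 0.0
```

```bash
python3 mv.py 430,212,250,5.5,-8
```

```text
t 3.3 tcp [423.7 210.8 284.9] q [-1.99  0.35  1.32  2.41  0.77  0.24 -2.94] F [ 1.1 -0.6 -0.4] w 85.4
[-1.65 -0.54  3.09  5.32 43.39  5.94]
```

```bash
python3 mv.py 450,190,320,50,-90 450,190,320,95.5,-90  450,190,320,95.5,-10
```

```text
t 3.3 tcp [423.7 210.8 284.9] q [-1.99  0.35  1.32  2.41  0.77  0.24 -2.94] F [ 1.1 -0.6 -0.4] w 85.4
[  3.93   2.7   -0.93  22.37 -33.41 -41.72]
[  3.93   2.7   -0.93  36.19 -23.9  -85.16]
[  3.93   2.7   -0.93  83.73  38.   -42.62]
```

>>> {"name": "jog_arm", "arguments": {"increments": [8.54,4,2.7,-1,36,-24,-85,8.54,4,2.7,-1,36,-24,-85,8.54,4,2.7,-1,36,-24,-85,8.54,4,2.7,-1,36,-24,-85,8.54,4,2.7,-1,36,-24,-85,8.54,4,2.7,-1,36,-24,-85,8.54,4,2.7,-1,36,-24,-85,8.54,4,2.7,-1,36,-24,-85,8.54,4,2.7,-1,36,-24,-85,8.54,4,2.7,-1,36,-24,-85,8.54,4,2.7,-1,36,-24,-85,8.54,4,2.7,-1,36,-24,-85,8.54,4,2.7,-1,36,-24,-85,8.54,4,2.7,-1,36,-24,-85]}}

```text
clock: 4.7
eef_pos: [472.7, 203.8, 340.0]
tool_rot: [3.089, -0.038, 1.624]
force: [0.1, -0.5, -0.1]
width: 85.5
gripper_force: 0.0
```

```bash
python3 mv.py  450,190,320,95.5,-90 450,160,320,95.5,-45 450,120,300,95.5,-10
```

```text
t 4.7 tcp [472.7 203.8 340. ] q [-0.96  0.31  0.69  1.75 -0.25  1.1  -0.14] F [ 0.1 -0.5 -0.1] w 85.5
[-1.34 -2.44  1.83  3.06 -2.1  -2.5 ]
[-4.33 -2.59  1.71  3.88 42.88 -1.17]
[-8.400e+00 -2.900e+00  3.540e+00  4.280e+00  7.786e+01  6.000e-02]
```

>>> {"name": "jog_arm", "arguments": {"increments": [8.54,-4,-2.6,2,4,43,-1,8.54,-4,-2.6,2,4,43,-1,8.54,-4,-2.6,2,4,43,-1,8.54,-4,-2.6,2,4,43,-1,8.54,-4,-2.6,2,4,43,-1,8.54,-4,-2.6,2,4,43,-1,8.54,-4,-2.6,2,4,43,-1,8.54,-8,-3,3.5,4,78,0,8.54,-8,-3,3.5,4,78,0,8.54,-8,-3,3.5,4,78,0,8.54,-8,-3,3.5,4,78,0,8.54,-8,-3,3.5,4,78,0,8.54,-8,-3,3.5,4,78,0,8.54,-8,-3,3.5,4,78,0]}}

```text
clock: 6.1
eef_pos: [448.0, 128.5, 301.7]
tool_rot: [3.087, -1.396, 1.722]
force: [-0.0, 0.8, 0.5]
width: 85.4
gripper_force: 0.0
```

```bash
python3 mv.py  450,120,300,95.5,-10
```

```text
t 6.1 tcp [448.  128.5 301.7] q [ 0.24  0.83  0.27  1.97 -1.08  1.74  1.36] F [-0.   0.8  0.5] w 85.4
[-0.32  0.12 -0.83  0.02  0.02  0.55]
```

```bash
python3 mv.py  540,140,200,95.5,-10 540,149,70,95.5,-10 531.2,242.6,54.7,95.5,-10
```

```text
t 6.1 tcp [448.  128.5 301.7] q [ 0.24  0.83  0.27  1.97 -1.08  1.74  1.36] F [-0.   0.8  0.5] w 85.4
[-10.06   9.17   2.03   0.02   0.02   0.55]
[-2.27e+01  9.14e+00  5.17e+00  2.00e-02  2.00e-02  5.50e-01]
[-2.257e+01  9.150e+00  1.469e+01  2.000e-02  2.000e-02  5.500e-01]
```

>>> {"name": "jog_arm", "arguments": {"increments": [8.54,-10,9.2,2,0,0,0.5,8.54,-10,9.2,2,0,0,0.5,8.54,-10,9.2,2,0,0,0.5,8.54,-10,9.2,2,0,0,0.5,8.54,-10,9.2,2,0,0,0.5,8.54,-22.6,9.2,5,0,0,0.5,8.54,-22.6,9.2,5,0,0,0.5,8.54,-22.6,9.2,5,0,0,0.5,8.54,-22.6,9.2,5,0,0,0.5,8.54,-22.6,9.2,5,0,0,0.5,8.54,-22.6,9.2,5,0,0,0.5]}}

```text
clock: 7.2
eef_pos: [541.1, 146.7, 72.3]
tool_rot: [3.134, -1.398, 1.671]
force: [-0.4, -0.0, -0.1]
width: 85.3
gripper_force: 0.0
```

```bash
python3 mv.py  540,149,70,95.5,-10 531.2,242.6,54.7,95.5,-10; python3 -c "
from h import *
t=img('top');s=img('scene');cv2.imwrite('pics/pre.png',np.hstack([cv2.resize(t[80:280,60:300],(480,400)),cv2.resize(s[160:340,140:300],(320,400))[:,:320]]))"
```

```text
t 7.2 tcp [541.1 146.7  72.3] q [ 0.37  1.26 -0.07  1.66 -1.08  1.45  1.33] F [-0.4 -0.  -0.1] w 85.3
[-0.19 -0.08  0.27  0.17 -0.12  0.05]
[-0.08 -0.09  9.8   0.17 -0.12  0.05]
```

View pics/pre.png

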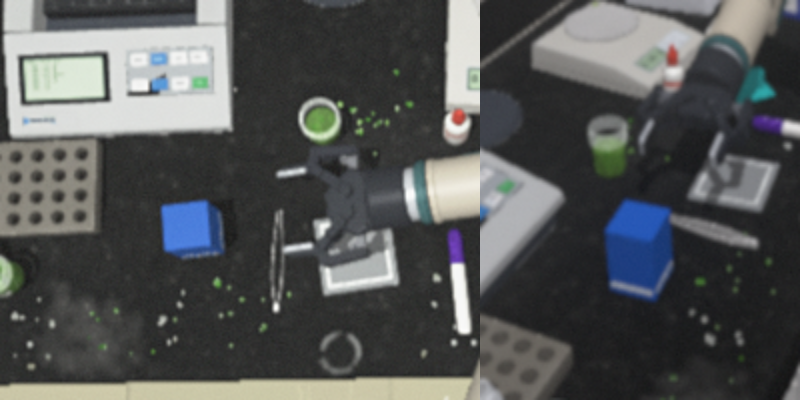

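The view shows the fingers pointing at the cup: tips in top at about (198,166) and (202,204), cup face centre at about (154,193). I check their relative alignment.

```bash
python3 -c "
from h import *
a=onz('top',(198,166.5),73);b=onz('top',(202.5,204.5),73);print(a,b,(a+b)/2)
p=[onz('top',(60+u/2-.25,80+v/2-.25),76) for u,v in((162,207),(211,202),(216,249),(166,255))]
print(np.mean(p,0))
i=cv2.imread('pics/top0.png')
print(proj('top',[[541.1,146.7,72.3],[533,224,76]]))
"
```

```text
[595.93909658 111.4131951   73.        ] [499.72411069  99.24524255  73.        ] [547.83160363 105.32921882  73.        ]
[528.10738937 218.68871697  76.        ]
[[183.61412882 188.36072375]
 [152.03851122 191.89813523]]
```

>>> {"name": "jog_arm", "arguments": {"increments": [8.54,-0.1,0,5,0,0,0,8.54,-0.1,0,9.5,0,0,0,8.54,-0.1,0,9.8,0,0,0,8.54,-0.1,0,9.8,0,0,0,8.54,-0.1,0,9.8,0,0,0]}}

```text
clock: 7.8
eef_pos: [532.2, 241.3, 51.7]
tool_rot: [-3.136, -1.397, 1.656]
force: [0.3, 0.0, -0.5]
width: 85.2
gripper_force: 0.0
```

```bash
python3 mv.py  531.2,242.6,54.7,95.5,-10; python3 -c "
from h import *
t=img('top');s=img('scene');cv2.imwrite('pics/pre2.png',np.hstack([crop(t,165,185,50,4),crop(s,230,260,50,4)]))"
```

```text
t 7.8 tcp [532.2 241.3  51.7] q [ 0.39  1.3  -0.32  1.74 -1.09  1.16  1.33] F [ 0.3  0.  -0.5] w 85.2
[ 0.32 -0.09  0.08  0.26 -0.05 -0.11]
```

View pics/pre2.png

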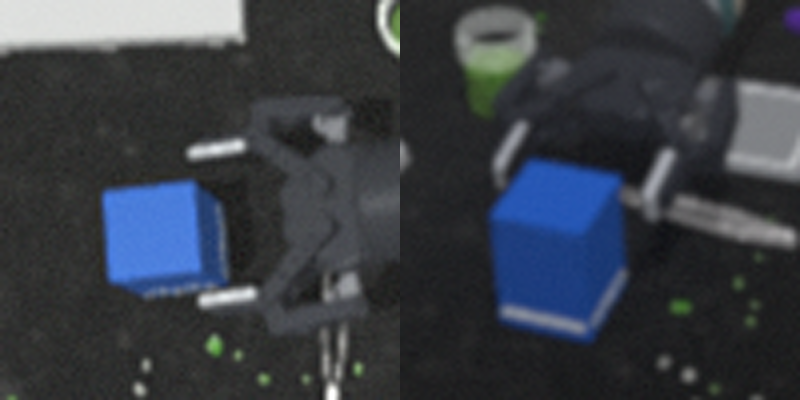

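The tips only just overlap the near edge of the cup: top (162,173) and (165,210). That is less than the reported TCP suggests, so I triangulate the tips.

```bash
python3 -c "
from h import *
T=lambda u,v:(115+u/4-.4,135+v/4-.4)
S=lambda u,v:(180+(u-400)/4-.4,210+v/4-.4)
print('upper',tri(T(189,153),S(502,172)),'lower',tri(T(201,301),S(652,205)))
print('near cup edge', onz('top',T(195,182),76),onz('top',T(205,282),76))
R=__import__('scipy.spatial.transform',fromlist=['x']).Rotation.from_euler('xyz',ctrl.read_state()['tool_rot']).as_matrix()
print(R.round(2)); p=ctrl.read_state()['eef_pos']
for k in(-42,0,42):
  for b in(0,-13,-35): q=p+R[:,1]*k+R[:,2]*b; print(k,b,q.round(0),proj('top',q).round(1),proj('scene',q).round(1))
"
```

```text
upper [583.20333616 204.06412281  63.87836751] lower [489.56060212 194.76993877  61.46253015]
near cup edge [562.22099727 196.74298194  76.        ] [499.45932986 188.949378    76.        ]
[[-0.01  1.   -0.09]
 [ 0.17  0.09  0.98]
 [ 0.98 -0.   -0.17]]
-42 0 [490. 237.  51.] [[149.  210.3]] [[233.8 275.1]]
-42 -13 [492. 225.  54.] [[153.8 209.6]] [[235.9 270.9]]
-42 -35 [494. 203.  57.] [[162.  208.5]] [[239.5 263.9]]
0 0 [532. 241.  51.] [[148.  193.9]] [[216.5 271.4]]
0 -13 [533. 228.  54.] [[152.8 193.2]] [[218.7 267.2]]
0 -35 [535. 207.  57.] [[161.  192.1]] [[222.5 260.4]]
42 0 [574. 245.  51.] [[147.1 177.8]] [[199.6 267.8]]
42 -13 [575. 232.  54.] [[151.8 177. ]] [[202.  263.7]]
42 -35 [577. 211.  57.] [[159.9 175.8]] [[206. 257.]]
```

>>> {"name": "jog_arm", "arguments": {"increments": [8.54,0.6,0,1.5,0,0,0,8.54,0.6,0,3,0,0,0,8.54,0.6,0,3,0,0,0,8.54,0.6,0,3,0,0,0]}}

```text
clock: 8.3
eef_pos: [528.9, 272.2, 52.1]
tool_rot: [-3.129, -1.399, 1.65]
force: [0.4, 0.4, 0.1]
width: 85.5
gripper_force: 0.0
```

```bash
python3 mv.py  528.2,272,50,95.5,-10; python3 -c "
from h import *
t=img('top');s=img('scene');cv2.imwrite('pics/pre3.png',np.hstack([crop(t,165,185,50,4),crop(s,230,260,50,4)]))"
```

```text
t 8.3 tcp [528.9 272.2  52.1] q [ 0.39  1.32 -0.41  1.76 -1.09  1.07  1.32] F [0.4 0.4 0.1] w 85.5
[-0.21 -0.07  0.02  0.23 -0.13 -0.16]
```

View pics/pre3.png

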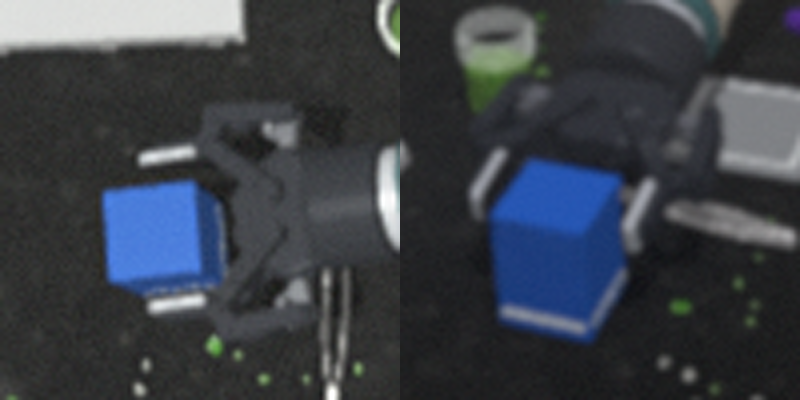

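The pads now straddle the cup over its near half. They need about 3 mm towards −x to centre. I shift, close and lift.

>>> {"name": "jog_arm", "arguments": {"increments": [8.54,0,-0.3,0.4,0,0,0,8.54,0,-0.3,0.4,0,0,0,4.5,0,-0.3,0.4,0,0,0,4.5,0,-0.3,0.4,0,0,0,4.5,0,-0.3,0.4,0,0,0,4.5,0,-0.3,0.4,0,0,0,4.5,0,-0.3,0.4,0,0,0,4.5,0,-0.3,0.4,0,0,0,4.5,0,-0.3,0.4,0,0,0,4.5,0,-0.3,0.4,0,0,0]}}

```text
clock: 9.4
eef_pos: [525.2, 276.9, 51.9]
tool_rot: [-3.129, -1.4, 1.651]
force: [0.6, 0.3, 0.3]
width: 55.5
gripper_force: 57.4
```

```bash
python3 mv.py  520,220,200,95.5,-10 500,150,320,95.5,-80
```

```text
t 9.4 tcp [525.2 276.9  51.9] q [ 0.4   1.32 -0.42  1.77 -1.09  1.05  1.32] F [0.6 0.3 0.3] w 55.5
[13.64 -1.08 -8.06  0.19 -0.19 -0.15]
[ 2.430e+01 -3.740e+00 -1.679e+01  7.000e-02 -7.019e+01 -2.500e-01]
```

```bash
cat >> mv.py <<'E'
# cup centre/frame in tool
def held(c,yaw_T):  # c: cup centre world now
    v=R.inv().apply(np.array(c)-p);v[1]=0;return v
E
python3 - <<'E'
import sys;sys.argv=["mv"]
exec(open("mv.py").read())
v=held((531,223.5,38),0);print("centre in tool",v)
print("cup z in tool",R.inv().apply([0,0,-1]))
T=tool(278,-80,1);print("check cupz",T.apply(R.inv().apply([0,0,-1])))
for c in((500,230,230),(500,230,60),(500,230,30)):
    q=np.array(c)-T.apply(v);print(q);to(q,T)
to(p+[0,0,180],R)
E
```

```text
t 9.4 tcp [525.2 276.9  51.9] q [ 0.4   1.32 -0.42  1.77 -1.09  1.05  1.32] F [0.6 0.3 0.3] w 55.5
centre in tool [-22.80506397   0.         -50.54634599]
cup z in tool [-0.98537181  0.00206783  0.17040576]
check cupz [ 0.14121976 -0.9899728   0.0032911 ]
[498.09592786 243.54817724 176.26150878]
[ 11.73  -3.04  -5.14   1.62 -90.17  -2.54]
[498.09592786 243.54817724   6.26150878]
[ -5.02  -3.    -2.25   1.62 -90.17  -2.54]
[498.09592786 243.54817724 -23.73849122]
[ -7.98  -2.99  -1.74   1.62 -90.17  -2.54]
[17.74 -0.04 -3.07  0.    0.    0.  ]
```

>>> {"name": "jog_arm", "arguments": {"increments": [4.5,8,0,-1,0,0,0,4.5,17,-0.1,-3,0,0,0,4.5,17,-0.1,-3,0,0,0,4.5,17,-0.1,-3,0,0,0,4.5,14,-2,-4,1,-45,-1,4.5,14,-2,-4,1,-45,-1,4.5,14,-2,-4,1,-45,-1,4.5,14,-2,-4,1,-45,-1,4.5,14,-2,-4,1,-45,-1,4.5,11.7,-3,-5.1,1.6,-90,-2.5,4.5,11.7,-3,-5.1,1.6,-90,-2.5,4.5,11.7,-3,-5.1,1.6,-90,-2.5,4.5,11.7,-3,-5.1,1.6,-90,-2.5,4.5,11.7,-3,-5.1,1.6,-90,-2.5,4.5,11.7,-3,-5.1,1.6,-90,-2.5,4.5,11.7,-3,-5.1,1.6,-90,-2.5,4.5,11.7,-3,-5.1,1.6,-90,-2.5]}}

```text
clock: 11.1
eef_pos: [497.3, 243.6, 175.2]
tool_rot: [-3.139, 0.171, 1.711]
force: [-0.0, -0.5, -1.2]
width: 55.1
gripper_force: 57.4
```

```bash
python3 mv.py  498,243.5,176,278,-80,1 498,243.5,36,278,-80,1; python3 -c "
from h import *
t=img('top');s=img('scene');cv2.imwrite('pics/lay0.png',np.hstack([crop(t,160,190,60,3),crop(s,220,220,60,3)]))"
```

```text
t 11.1 tcp [497.3 243.6 175.2] q [-0.82  0.58  0.32  1.76 -0.02  0.89 -0.38] F [-0.  -0.5 -1.2] w 55.1
[-0.03  0.07 -0.07 -0.12 -0.18  0.04]
[ 2.36  0.1  13.72 -0.12 -0.18  0.04]
```

View pics/lay0.png

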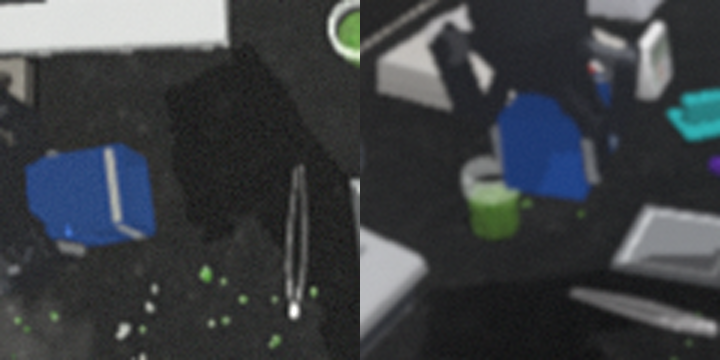

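```bash
python3 -c "
from h import *
from scipy.spatial.transform import Rotation as Ro
s=ctrl.read_state();R=Ro.from_euler('xyz',s['tool_rot']);p=s['eef_pos']
c=p+R.apply([-22.8,0,-50.5]);print(c)
h=np.radians(278);m=np.array([np.cos(h),np.sin(h),0]);l=np.array([-m[1],m[0],0])
for a,b in((28,-28),(-28,-28),(28,28),(-28,28)): print(proj('scene',c-38*m+l*a+[0,0,b]).round(1), 'mouth top',proj('top',c+38*m+l*a+[0,0,b]).round(1))
"
```

```text
[500.38124241 227.67264788 229.55497465]
[[208.7 221.1]] mouth top [[149.7 182. ]]
[[234.9 224.9]] mouth top [[152.5 207.3]]
[[206.5 196.6]] mouth top [[141.8 176.8]]
[[233.5 200.1]] mouth top [[144.7 203.8]]
```

The image shows the held cup on its side, mouth towards −y. My held-cup model fits to about 2 px: base corners at scene (208,222) and (235,227). I lower it.

>>> {"name": "jog_arm", "arguments": {"increments": [4.5,0.9,0,4.9,0,0,0,4.5,1.7,0,9.8,0,0,0,4.5,2.6,0,14.8,0,0,0,4.5,3.2,0,18.2,0,0,0,4.5,3.4,0,19.4,0,0,0,4.5,3.4,0,19.4,0,0,0,4.5,3.4,0,19.4,0,0,0]}}

```text
clock: 11.9
eef_pos: [499.9, 243.9, -19.4]
tool_rot: [3.139, 0.17, 1.707]
force: [0.5, -0.3, -1.8]
width: 55.6
gripper_force: 58.4
```

>>> {"name": "jog_arm", "arguments": {"increments": [4.5,0.1,0,0.4,0,0,0,4.5,0.1,0,0.6,0,0,0,4.5,0.1,0,0.6,0,0,0]}}

```text
clock: 12.2
eef_pos: [499.6, 245.3, -24.8]
tool_rot: [3.138, 0.17, 1.709]
force: [-1.4, 1.8, 8.3]
width: 56.0
gripper_force: 59.0
```

>>> {"name": "jog_arm", "arguments": {"increments": [8.54,0,0,0,0,0,0,8.54,0,0,0,0,0,0,8.54,0,0,0,0,0,0,8.54,0,0,0,0,0,0,8.54,0,0,-3,0,0,0,8.54,0,0,-8,0,0,0,8.54,0,0,-12,0,0,0,8.54,0,0,-12,0,0,0]}}

```text
clock: 13.0
eef_pos: [498.8, 267.8, 96.0]
tool_rot: [3.133, 0.166, 1.71]
force: [0.7, 0.3, 0.2]
width: 85.7
gripper_force: 0.0
```

```bash
python3 - <<'E'
import sys;sys.argv=["mv"]
exec(open("mv.py").read())
from h import *
t=img('top');s=img('scene');cv2.imwrite('pics/lay1.png',np.hstack([crop(t,165,200,40,5),crop(s,225,280,40,5)]))
R0=Ro.from_euler("xyz",[3.138,.17,1.709]);p0=np.array([499.6,245.3,-24.8]);c=p0+R0.apply([-22.8,0,-50.5]);print("centre",c)
T=tool(278,-100,1);h=np.radians(278);m=np.array([np.cos(h),np.sin(h),0])
for up in(70,2):
    q=c+18*m+[0,0,up]-T.apply([0,0,-50]);print(q);to(q,T)
l=np.array([-m[1],m[0],0])
print([proj('top',np.r_[c[:2],28]+a*38*m+b*28*l+[0,0,28]).round(1)[0].tolist() for a in(1,-1) for b in(1,-1)])
E
```

```text
t 13.0 tcp [498.8 267.8  96. ] q [-0.83  0.7   0.3   1.8  -0.06  0.73 -0.41] F [0.7 0.3 0.2] w 85.7
centre [501.33903603 231.48012598  28.82906708]
[502.63579408 222.25321302  49.58867943]
[-3.73 -0.3   5.33  0.51 19.52  0.05]
[502.63579408 222.25321302 -18.41132057]
[-2.61 -0.36 12.04  0.51 19.52  0.05]
[[164.7, 192.5], [167.2, 214.3], [134.7, 197.2], [137.0, 219.1]]
```

View pics/lay1.png

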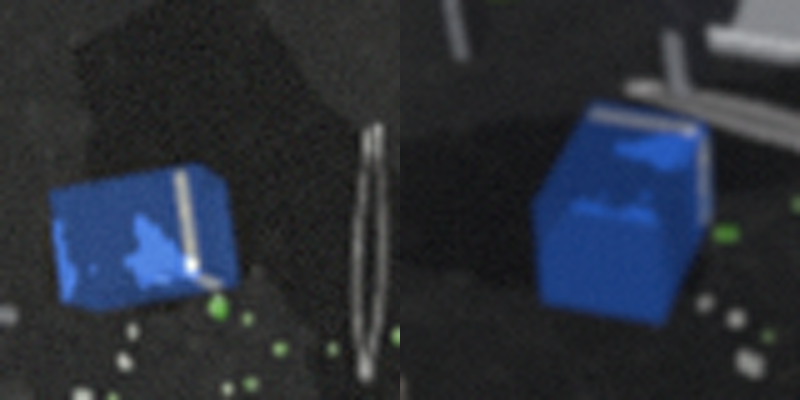

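The cup lies steady with its mouth towards −y, and its corners match the prediction to about 1 px. I regrip near the mouth.

>>> {"name": "jog_arm", "arguments": {"increments": [8.54,-3.7,-0.3,5.3,0.5,19.5,0,8.54,-3.7,-0.3,5.3,0.5,19.5,0,8.54,-3.7,-0.3,5.3,0.5,19.5,0,8.54,-3.7,-0.3,5.3,0.5,19.5,0,8.54,-3.2,-0.3,8.7,0.5,19.5,0,8.54,-2.6,-0.3,11.8,0.5,19.5,0,8.54,-2.6,-0.3,11.8,0.5,19.5,0,8.54,-2.6,-0.3,11.8,0.5,19.5,0]}}

```text
clock: 13.9
eef_pos: [497.4, 218.8, -21.6]
tool_rot: [-3.129, -0.168, 1.708]
force: [0.3, 0.8, -0.3]
width: 85.8
gripper_force: 0.0
```

```bash
python3 mv.py 502,221,-18,278,-100,1
```

```text
t 13.9 tcp [497.4 218.8 -21.6] q [-0.28  0.83 -0.11  1.99 -0.28  0.32  0.05] F [ 0.3  0.8 -0.3] w 85.8
[ 0.21  0.48 -0.34 -0.68  0.37 -0.12]
```

>>> {"name": "jog_arm", "arguments": {"increments": [8.54,0.2,0.5,-0.3,-0.7,0.4,0,8.54,0.2,0.5,-0.3,-0.7,0.4,0,4.5,0.2,0.5,-0.3,-0.7,0.4,0,4.5,0.2,0.5,-0.3,-0.7,0.4,0,4.5,0.2,0.5,-0.3,-0.7,0.4,0,4.5,0.2,0.5,-0.3,-0.7,0.4,0,4.5,0.2,0.5,-0.3,-0.7,0.4,0,4.5,0.2,0.5,-0.3,-0.7,0.4,0,4.5,0.2,0.5,-0.3,-0.7,0.4,0]}}

```text
clock: 14.8
eef_pos: [504.1, 221.3, -16.4]
tool_rot: [3.137, -0.176, 1.709]
force: [0.8, -1.2, 6.4]
width: 55.5
gripper_force: 62.9
```

```bash
cat > d.py <<'E'
import sys;sys.argv=["mv"]
exec(open("mv.py").read())
T0=tool(278,-100,1);h=np.radians(278);m=np.array([np.cos(h),np.sin(h),0])
E
python3 - <<'E'
exec(open("d.py").read())
c=np.array([501.3,231.5,28]);v=R.inv().apply(c-p);print("v raw",v);v[1]=0
zc=R.inv().apply(m);np.save("v.npy",np.c_[v,zc])
T=tool(278,-10,1);print(T.apply(zc))
to(p+[0,0,150],R)
for cc in((505.5,90,260),(505.5,18.5,220),(505.5,18.5,53)):
    q=np.array(cc)-T.apply(v);print(q);to(q,T)
E
```

```text
t 14.8 tcp [504.1 221.3 -16.4] q [-0.27  0.82 -0.12  1.99 -0.28  0.31  0.05] F [ 0.8 -1.2  6.4] w 55.5
v raw [ 18.14992109  -1.166426   -41.82944537]
[0.00221109 0.00207695 0.9999954 ]
[  2.63   0.07 -14.77   0.     0.     0.  ]
[511.67172341  46.08590611 270.61057604]
[-12.15  -1.51 -31.32   0.15 -90.1   -0.3 ]
[511.67172341 -25.41409389 230.61057604]
[-19.82  -2.51 -28.63   0.15 -90.1   -0.3 ]
[511.67172341 -25.41409389  63.61057604]
[-22.75  -2.59 -12.19   0.15 -90.1   -0.3 ]
```

>>> {"name": "jog_arm", "arguments": {"increments": [4.5,0.8,0,-4.5,0,0,0,4.5,2.6,0,-15,0,0,0,4.5,2.6,0,-15,0,0,0,4.5,-5,-0.7,-23,0,-45,0,4.5,-5,-0.7,-23,0,-45,0,4.5,-5,-0.7,-23,0,-45,0,4.5,-5,-0.7,-23,0,-45,0,4.5,-5,-0.7,-23,0,-45,0,4.5,-5,-0.7,-23,0,-45,0,4.5,-12,-1.5,-31,0,-90,-0.3,4.5,-12,-1.5,-31,0,-90,-0.3,4.5,-12,-1.5,-31,0,-90,-0.3,4.5,-12,-1.5,-31,0,-90,-0.3,4.5,-12,-1.5,-31,0,-90,-0.3,4.5,-12,-1.5,-31,0,-90,-0.3,4.5,-12,-1.5,-31,0,-90,-0.3,4.5,-12,-1.5,-31,0,-90,-0.3,4.5,-12,-1.5,-31,0,-90,-0.3]}}

```text
clock: 16.6
eef_pos: [511.6, 46.9, 268.7]
tool_rot: [3.119, 1.391, 1.687]
force: [-0.2, 1.2, -0.9]
width: 55.4
gripper_force: 64.0
```

```bash
python3 - <<'E'
exec(open("d.py").read())
from h import *
V=np.load("v.npy");v,zc=V[:,0],V[:,1];T=tool(278,-10,1)
print("cup z now",R.apply(zc),"centre",p+R.apply(v))
for cc in((505.5,18.5,220),(505.5,18.5,90),(505.5,18.5,48)):
    q=np.array(cc)-T.apply(v);print(q);to(q,T)
E
```

```text
t 16.6 tcp [511.6  46.9 268.7] q [-1.14  1.03  0.62  1.76  0.65  1.34 -0.88] F [-0.2  1.2 -0.9] w 55.4
cup z now [-9.67971140e-04 -3.80271350e-03  9.99992301e-01] centre [505.55327251  90.90042983 258.30188554]
[511.67172341 -25.41409389 230.61057604]
[ 2.46 -1.01  7.73 -0.04 -0.31 -0.24]
[511.67172341 -25.41409389 100.61057604]
[15.25 -1.06 10.06 -0.04 -0.31 -0.24]
[511.67172341 -25.41409389  58.61057604]
[19.38 -1.07 10.81 -0.04 -0.31 -0.24]
```

>>> {"name": "jog_arm", "arguments": {"increments": [4.5,2.5,-1,7.7,0,-0.3,-0.2,4.5,2.5,-1,7.7,0,-0.3,-0.2,4.5,2.5,-1,7.7,0,-0.3,-0.2,4.5,9,-1,8.9,0,-0.3,-0.2,4.5,9,-1,8.9,0,-0.3,-0.2,4.5,15.2,-1,10,0,-0.3,-0.2,4.5,15.2,-1,10,0,-0.3,-0.2,4.5,15.2,-1,10,0,-0.3,-0.2,4.5,15.2,-1,10,0,-0.3,-0.2]}}

```text
clock: 17.5
eef_pos: [512.2, -24.5, 102.2]
tool_rot: [-3.135, 1.402, 1.718]
force: [0.2, -0.3, -0.3]
width: 55.2
gripper_force: 64.0
```

```bash
python3 - <<'E'
exec(open("d.py").read())
from h import *
V=np.load("v.npy");v,zc=V[:,0],V[:,1];T=tool(278,-10,1)
c=p+R.apply(v);print("cup z now",R.apply(zc),"centre",c)
l=np.array([-m[1],m[0],0])
print("pred rim outer top px",[proj('top',c+a*28*m+b*28*l+[0,0,38]).round(1)[0].tolist() for a in(1,-1) for b in(1,-1)])
print("pred base scene px",[proj('scene',c+a*28*m+b*28*l-[0,0,38]).round(1)[0].tolist() for a in(1,-1) for b in(1,-1)])
t=img('top');s=img('scene');cv2.imwrite('pics/pl.png',np.hstack([crop(t,240,200,40,5),crop(s,262,220,40,5)]))
q=np.array((505.5,18.5,45))-T.apply(v);print(q);to(q,T)
E
```

```text
t 17.5 tcp [512.2 -24.5 102.2] q [-1.05  1.3   0.56  1.82  0.66  1.08 -1.1 ] F [ 0.2 -0.3 -0.3] w 55.2
cup z now [0.00250803 0.00759285 0.99996803] centre [505.96125965  19.30641702  91.33828387]
pred rim outer top px [[243.2, 184.5], [246.7, 207.9], [219.5, 188.2], [222.8, 211.7]]
pred base scene px [[260.0, 217.9], [280.2, 220.7], [253.8, 228.7], [274.7, 231.8]]
[511.67172341 -25.41409389  55.61057604]
[ 4.58 -0.06  0.86  0.07  0.31  0.07]
```

View pics/pl.png

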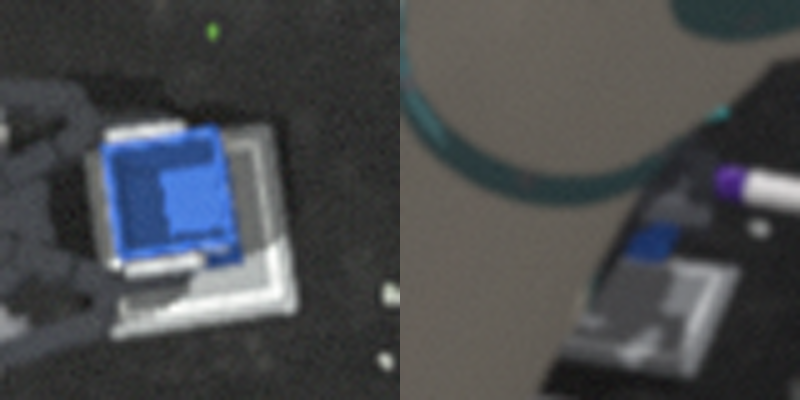

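The picture shows the cup mouth-up over the pad. Its rim corners in top, (220,189), (243,185), (247,209) and (224,212), are within 1 px of prediction, and seen from the top it is centred on the pad. I lower it.

>>> {"name": "jog_arm", "arguments": {"increments": [4.5,3,0,0.6,0,0.3,0,4.5,4.3,0,0.8,0,0.3,0,4.5,4.6,0,0.9,0,0.3,0,4.5,4.6,0,0.9,0,0.3,0,4.5,4.6,0,0.9,0,0.3,0]}}

```text
clock: 18.1
eef_pos: [511.7, -25.7, 54.6]
tool_rot: [-3.131, 1.397, 1.722]
force: [-1.1, 2.3, 3.6]
width: 55.8
gripper_force: 63.3
```

>>> {"name": "jog_arm", "arguments": {"increments": [4.5,0.1,0,0,0,0,0,4.5,0.1,0,0,0,0,0,8.54,0.1,0,0,0,0,0,8.54,0.1,0,0,0,0,0,8.54,0.1,0,0,0,0,0,8.54,0.1,0,0,0,0,0,8.54,0.1,0,0,0,0,0]}}

```text
clock: 18.8
eef_pos: [511.5, -25.4, 51.5]
tool_rot: [-3.124, 1.395, 1.73]
force: [-0.3, 0.5, -1.1]
width: 85.3
gripper_force: 0.0
```

>>> {"name": "jog_arm", "arguments": {"increments": [8.54,0,0,-3,0,0,0,8.54,0,0,-7,0,0,0,8.54,0,0,-11,0,0,0,8.54,-5,0,-11,0,0,0,8.54,-14,0,-12,0,0,0,8.54,-20,0,-14,0,0,0,8.54,-20,0,-14,0,0,0,8.54,-20,0,-14,0,0,0]}}

```text
clock: 19.6
eef_pos: [498.9, 76.3, 278.6]
tool_rot: [3.114, 1.393, 1.684]
force: [0.4, 0.6, -0.4]
width: 85.4
gripper_force: 0.0
```

```bash
python3 - <<'E'
exec(open("d.py").read())
from h import *
to((480,80,300),tool(194,-90,0))
to((480,80,300),tool(14,-90,0))
t=img('top');cv2.imwrite('pics/placed.png',np.hstack([crop(t,240,200,40,5),crop(t,344,217,40,5)]))
E
```

```text
t 19.6 tcp [498.9  76.3 278.6] q [-1.16  1.01  0.58  1.72  0.64  1.42 -0.89] F [ 0.4  0.6 -0.4] w 85.4
[ -2.    -1.81  -1.   -65.5   59.36 -78.7 ]
[-2.   -1.81 -1.   57.9  63.89 68.88]
```

View pics/placed.png

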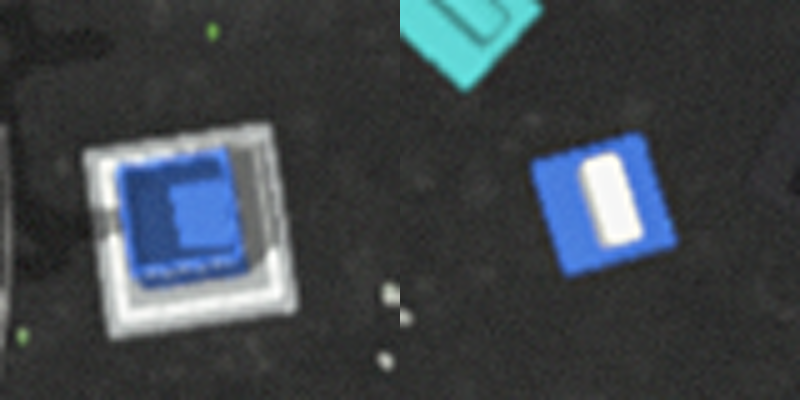

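The cup stands mouth-up on the pad: rim at about top (235,202), pad centre (238,206), and the parallax agrees. The lid is undisturbed at (345,217). Now I go to the lid.

```bash
python3 - <<'E'
exec(open("d.py").read())
from h import *
t=img('top')
C=lambda u,v,x=200,y=160:(x+u/5-.4,y+v/5-.4)
for n,l,z,o in(("rim",[(118,163),(228,147),(243,264),(134,279)],81,(200,160)),("pad",[(83,150),(270,125),(297,313),(110,338)],5,(200,160)),("lid",[(531,159),(642,132),(678,244),(569,277)],12,(304,177))):
    w=np.array([onz('top',C(u-(400 if n=="lid" else 0),v,*o),z) for u,v in l]);d=w[1]-w[0],w[2]-w[3],w[0]-w[3],w[1]-w[2]
    print(n,w.mean(0),[round(float(np.degrees(np.arctan2(a[1],a[0]))),1) for a in d],np.linalg.norm(d,axis=1).round(1))
m=hsv(t,(105,100,40),(125,255,255))
for c in blobs(m)[:3]:print(cv2.contourArea(c),cv2.minAreaRect(c))
T=tool(14,-90,0)
to((470,-120,320),T);to((468.5,-259.5,60),T)
E
```

```text
t 19.6 tcp [498.3  76.6 275.8] q [-1.16  1.01  0.58  1.73  0.64  1.41 -0.89] F [-0.2 -0.3 -0.1] w 85.6
rim [502.84611073  16.66926802  81.        ] [-82.7, -83.2, 7.7, 6.7] [54.6 53.5 57.8 58.3]
pad [504.08541848  17.52856434   5.        ] [-83.3, -83.4, 8.2, 7.3] [100.   98.4 100.8 100.9]
lid [ 468.35871936 -260.40668896   12.        ] [-77.3, -74.3, 15.2, 14.6] [59.9 59.2 63.8 60.6]
577.5 ((344.04998779296875, 217.15000915527344), (25.61444664001465, 24.6657657623291), 71.56505584716797)
531.0 ((235.64865112304688, 203.3918914794922), (24.988645553588867, 23.509056091308594), 80.53767395019531)
58.0 ((421.10003662109375, 170.6999969482422), (7.602630615234375, 14.758048057556152), 63.43495178222656)
[-7.75 -5.55 17.97 57.79 63.95 69.03]
[15.37 -7.71 36.17 57.79 63.95 69.03]
```

>>> {"name": "jog_arm", "arguments": {"increments": [8.54,-5,-3,3,29,32,34.5,8.54,-5,-3,3,29,32,34.5,8.54,-5,-3,3,29,32,34.5,8.54,-5,-3,3,29,32,34.5,8.54,-5,-3,3,29,32,34.5,8.54,-5,-3,3,29,32,34.5,8.54,-5,-3,3,29,32,34.5,8.54,-7.8,-5.5,18,58,64,69,8.54,-7.8,-5.5,18,58,64,69,8.54,-7.8,-5.5,18,58,64,69,8.54,-7.8,-5.5,18,58,64,69,8.54,-7.8,-5.5,18,58,64,69,8.54,-7.8,-5.5,18,58,64,69,8.54,-7.8,-5.5,18,58,64,69,8.54,-7.8,-5.5,18,58,64,69,8.54,-7.8,-5.5,18,58,64,69,8.54,-7.8,-5.5,18,58,64,69]}}

```text
clock: 21.4
eef_pos: [470.7, -118.7, 317.5]
tool_rot: [-3.141, 0.009, 0.247]
force: [0.8, 0.2, 0.4]
width: 85.2
gripper_force: 0.0
```

```bash
python3 mv.py 470,-120,300,14,-90 468.5,-260,150,14,-90 468.5,-260,50,14,-90
```

```text
t 21.4 tcp [ 470.7 -118.7  317.5] q [-0.36  0.33  0.75  1.8  -0.25  1.12 -0.85] F [0.8 0.2 0.4] w 85.2
[-0.09  0.11  1.75 -0.02  0.49  0.14]
[-3.52 13.66 16.78 -0.02  0.49  0.14]
[-3.440e+00  1.366e+01  2.678e+01 -2.000e-02  4.900e-01  1.400e-01]
```

>>> {"name": "jog_arm", "arguments": {"increments": [4.5,-1.7,6.8,5,0,0.5,0,4.5,-3.5,13.7,11,0,0.5,0,4.5,-3.5,13.7,16.8,0,0.5,0,4.5,-3.5,13.7,16.8,0,0.5,0,4.5,-3.4,13.7,21,0,0.5,0,4.5,-3.4,13.7,26.8,0,0.5,0,4.5,-3.4,13.7,26.8,0,0.5,0,4.5,-3.4,13.7,26.8,0,0.5,0]}}

```text
clock: 22.2
eef_pos: [466.9, -259.0, 46.7]
tool_rot: [-3.136, 0.003, 0.246]
force: [-0.3, 0.5, 1.1]
width: 45.1
gripper_force: 0.0
```

```bash
python3 - <<'E'
exec(open("d.py").read())
from h import *
to((468.5,-260,40),tool(14,-90,0))
s=img('scene');t=img('top');cv2.imwrite('pics/lid2.png',s);cv2.imwrite('pics/lid2t.png',t)
for n,i,(x,y),r in(("scene",s,(314,190),45),("top",t,(344,217),35)):
    m=hsv(i,(0,0,130),(180,50,255));M=np.zeros_like(m);M[y-r:y+r,x-r:x+r]=m[y-r:y+r,x-r:x+r]
    for c in blobs(M,6):print(n,cv2.contourArea(c),cv2.boundingRect(c),np.intp(cv2.boxPoints(cv2.minAreaRect(c))).tolist())
for k in(-22,22):
  for b in(0,-20,-30,-40):
    q=p+R.apply([0,k,b]);print(k,b,q.round(),proj('scene',q).round(1),proj('top',q).round(1))
E
```

```text
t 22.2 tcp [ 466.9 -259.    46.7] q [ 0.16  0.75  0.47  1.97 -0.61  0.57 -0.28] F [-0.3  0.5  1.1] w 45.1
[ 0.13  0.14  0.67 -0.34  0.2   0.08]
scene 231.0 (284, 145, 26, 21) [[284, 145], [309, 145], [309, 165], [284, 165]]
scene 197.0 (324, 145, 35, 9) [[324, 145], [358, 145], [358, 153], [324, 153]]
scene 154.0 (291, 214, 32, 11) [[290, 219], [291, 213], [322, 218], [321, 224]]
scene 132.5 (347, 210, 12, 25) [[347, 210], [358, 210], [358, 234], [347, 234]]
scene 93.5 (307, 187, 14, 10) [[307, 187], [320, 187], [320, 196], [307, 196]]
scene 60.5 (304, 150, 6, 18) [[304, 150], [309, 150], [309, 167], [304, 167]]
top 4290.0 (309, 182, 70, 70) [[309, 182], [378, 182], [378, 251], [309, 251]]
-22 0 [ 462. -238.   47.] [[314.4 188.5]] [[338.3 218.6]]
-22 -20 [ 462. -238.   67.] [[314.6 182.6]] [[339.8 217.8]]
-22 -30 [ 462. -238.   77.] [[314.7 179.6]] [[340.5 217.3]]
-22 -40 [ 462. -238.   87.] [[314.9 176.6]] [[341.3 216.9]]
22 0 [ 472. -280.   47.] [[315.4 182.2]] [[355.1 214. ]]
22 -20 [ 472. -280.   67.] [[315.7 176.5]] [[356.9 213.1]]
22 -30 [ 472. -280.   77.] [[315.8 173.5]] [[357.8 212.6]]
22 -40 [ 472. -281.   87.] [[315.9 170.6]] [[358.7 212.1]]
```

>>> {"name": "jog_arm", "arguments": {"increments": [4.5,0.1,0.1,1.5,-0.3,0.2,0,4.5,0.1,0.1,3,-0.3,0.2,0,4.5,0.1,0.1,4,-0.3,0.2,0,4.5,0.1,0.1,4.5,-0.3,0.2,0,4.5,0.1,0.1,4.5,-0.3,0.2,0]}}

```text
clock: 22.8
eef_pos: [470.5, -262.2, 6.0]
tool_rot: [3.136, -0.007, 0.244]
force: [0.4, 0.8, 0.4]
width: 45.3
gripper_force: 0.0
```

>>> {"name": "jog_arm", "arguments": {"increments": [4.5,-0.1,-0.25,0.4,0,0,0,4.5,-0.1,-0.25,0.8,0,0,0,4.5,-0.1,-0.25,1,0,0,0,4.5,-0.1,-0.25,1,0,0,0]}}

```text
clock: 23.2
eef_pos: [468.4, -260.1, -4.5]
tool_rot: [3.137, -0.006, 0.243]
force: [0.4, -0.4, -0.7]
width: 44.8
gripper_force: 0.0
```

>>> {"name": "jog_arm", "arguments": {"increments": [4.5,0,0,0.3,0,0,0,4.5,0,0,0.6,0,0,0,4.5,0,0,0.8,0,0,0,4.5,0,0,0.8,0,0,0]}}

```text
clock: 23.6
eef_pos: [468.4, -260.0, -12.7]
tool_rot: [3.137, -0.006, 0.243]
force: [-0.3, -1.1, 0.0]
width: 45.0
gripper_force: 0.0
```

>>> {"name": "jog_arm", "arguments": {"increments": [1,0,0,0,0,0,0,1,0,0,0,0,0,0,1,0,0,0,0,0,0,1,0,0,0,0,0,0,1,0,0,0,0,0,0,1,0,0,0,0,0,0]}}

```text
clock: 24.2
eef_pos: [468.8, -260.3, -12.0]
tool_rot: [3.136, -0.007, 0.243]
force: [-0.1, 0.6, 4.9]
width: 16.7
gripper_force: 59.8
```

>>> {"name": "jog_arm", "arguments": {"increments": [1,0,0,-2,0,0,0,1,0,0,-7,0,0,0,1,0,0,-12,0,0,0,1,0,0,-17,0,0,0,1,0,0,-18,0,0,0,1,0,0,-18,0,0,0]}}

```text
clock: 24.8
eef_pos: [468.5, -259.8, 169.2]
tool_rot: [3.135, -0.009, 0.244]
force: [0.3, 0.5, -0.7]
width: 16.6
gripper_force: 59.1
```

Lid gripped and lifted. I hover over the cup.

```bash
python3 mv.py 500,-120,190,10,-90 504,17.5,170,7.6,-90 504,17.5,92,7.6,-90
```

```text
t 24.8 tcp [ 468.5 -259.8  169.2] q [ 0.04  0.58  0.64  1.9  -0.47  0.81 -0.4 ] F [ 0.3  0.5 -0.7] w 16.6
[  6.46 -12.79  -2.11   0.38  -0.55   3.98]
[ 10.15 -26.05  -0.17   0.37  -0.56   6.38]
[ 10.07 -26.1    7.63   0.37  -0.56   6.38]
```

>>> {"name": "jog_arm", "arguments": {"increments": [1,3,-6,-1,0,0,2,1,6.5,-12.8,-2,0.4,-0.5,4,1,8,-19,-1,0.4,-0.5,5,1,10,-26,-0.2,0.4,-0.5,6.4,1,10,-26,-0.2,0.4,-0.5,6.4,1,10,-26,-0.2,0.4,-0.5,6.4,1,10.1,-26.1,4,0.4,-0.5,6.4,1,10.1,-26.1,7.6,0.4,-0.5,6.4,1,10.1,-26.1,7.6,0.4,-0.5,6.4,1,10.1,-26.1,7.6,0.4,-0.5,6.4]}}

```text
clock: 25.8
eef_pos: [501.6, 17.1, 89.9]
tool_rot: [-3.14, 0.006, 0.131]
force: [0.7, 0.5, 0.2]
width: 17.1
gripper_force: 59.1
```

```bash
python3 - <<'E'
exec(open("d.py").read())
from h import *
to((504,17.5,92),tool(7.6,-90,0)); print("rpy",R.as_euler('xyz',degrees=True))
s=img('scene');t=img('top');cv2.imwrite('pics/hs.png',s);cv2.imwrite('pics/ht.png',t)
for n,i in(("scene",s),("top",t)):
    for c in blobs(hsv(i,(105,100,40),(125,255,255)),20)[:5]:print(n,cv2.contourArea(c),cv2.boundingRect(c),cv2.approxPolyDP(c,1.5,True)[:,0].tolist())
def box(c,z,h,yaw):
    a=np.radians(yaw);x=np.array([np.cos(a),np.sin(a),0]);y=np.array([-x[1],x[0],0])
    return [np.r_[c[:2],z]+h*(i*x+j*y) for i,j in((1,1),(1,-1),(-1,-1),(-1,1))]
L=p+R.apply([0,0,0]);zl=p[2]+12
for n in("scene","top"):
    print(n,"lid plate top",proj(n,box(p,zl+12,30,R.as_euler('xyz',degrees=True)[2])).round(1).tolist(),"bot",proj(n,box(p,zl+8,30,R.as_euler('xyz',degrees=True)[2])).round(1).tolist())
    print(n,"cup rim@504,17.5",proj(n,box((504,17.5),81,28,7.5)).round(1).tolist(),"base",proj(n,box((504,17.5),5,28,7.5)).round(1).tolist())
E
```

```text
t 25.8 tcp [501.6  17.1  89.9] q [-0.48  0.67  0.6   2.03 -0.64  0.63 -0.89] F [0.7 0.5 0.2] w 17.1
[ 0.24 -0.01 -0.21 -0.11  0.36 -0.12]
rpy [-179.89223898    0.35595327    7.47749422]
scene 966.0 (253, 202, 29, 46) [[279, 202], [275, 208], [261, 207], [257, 203], [254, 206], [253, 210], [258, 212], [253, 219], [255, 244], [275, 246], [281, 229], [280, 220], [277, 220], [280, 216], [278, 210], [281, 205]]
scene 143.0 (341, 109, 37, 8) [[341, 111], [348, 114], [349, 112], [350, 114], [377, 116], [376, 111], [342, 109]]
scene 82.5 (285, 150, 19, 20) [[303, 151], [299, 150], [300, 163], [297, 167], [288, 165], [285, 162], [285, 165], [303, 169]]
scene 57.0 (227, 135, 16, 7) [[242, 137], [239, 135], [235, 138], [230, 136], [227, 139], [229, 141], [239, 141]]
scene 52.5 (339, 140, 35, 6) [[339, 141], [373, 145], [372, 143]]
top 197.0 (225, 199, 24, 18) [[247, 200], [245, 199], [240, 205], [239, 210], [233, 211], [231, 208], [225, 208], [225, 213], [228, 216], [248, 214]]
top 57.5 (416, 164, 11, 14) [[426, 164], [420, 170], [416, 170], [416, 177], [425, 172]]
top 33.5 (136, 119, 8, 7) [[143, 120], [137, 120], [136, 125], [142, 124]]
scene lid plate top [[254.0, 208.5], [261.0, 197.6], [283.1, 200.5], [277.1, 211.8]] bot [[254.1, 209.9], [261.0, 198.9], [283.1, 201.8], [277.1, 213.1]]
scene cup rim@504,17.5 [[254.4, 219.3], [260.9, 208.8], [281.2, 211.6], [275.6, 222.4]] base [[255.1, 244.0], [261.3, 232.8], [281.1, 235.8], [275.6, 247.3]]
top lid plate top [[220.3, 190.2], [245.3, 186.6], [248.9, 211.4], [223.6, 215.1]] bot [[220.5, 190.5], [245.4, 186.8], [248.9, 211.6], [223.8, 215.3]]
top cup rim@504,17.5 [[222.6, 192.2], [245.1, 188.9], [248.4, 211.3], [225.6, 214.7]] base [[225.7, 196.9], [246.6, 193.8], [249.6, 214.7], [228.5, 217.9]]
```

```bash
python3 mv.py 505,18.3,90,7.6,-90 505,18.3,66,7.6,-90 505,18.3,61,7.6,-90
```

```text
t 25.9 tcp [503.6  17.   91.8] q [-0.48  0.67  0.6   2.03 -0.64  0.63 -0.89] F [-0.   0.4 -0.1] w 16.8
[ 0.15 -0.11  0.18 -0.1   0.08 -0.12]
[ 0.16 -0.1   2.58 -0.1   0.08 -0.12]
[ 0.16 -0.1   3.08 -0.1   0.08 -0.12]
```

>>> {"name": "jog_arm", "arguments": {"increments": [1,0.15,-0.1,0.2,0,0,0,1,0.15,-0.1,0.2,0,0,0,1,0.15,-0.1,1.2,0,0,0,1,0.15,-0.1,1.9,0,0,0,1,0.15,-0.1,2.4,0,0,0,1,0.15,-0.1,2.4,0,0,0]}}

```text
clock: 26.5
eef_pos: [503.5, 19.0, 66.1]
tool_rot: [-3.139, 0.004, 0.131]
force: [0.1, -0.9, -1.0]
width: 16.8
gripper_force: 59.1
```

>>> {"name": "jog_arm", "arguments": {"increments": [1,0,0,0.2,0,0,0,1,0,0,0.4,0,0,0,1,0,0,0.5,0,0,0,1,0,0,0.5,0,0,0]}}

```text
clock: 26.9
eef_pos: [504.2, 19.1, 62.0]
tool_rot: [-3.139, 0.002, 0.132]
force: [0.7, -0.1, -0.7]
width: 16.7
gripper_force: 59.1
```

>>> {"name": "jog_arm", "arguments": {"increments": [1,0,0,0.2,0,0,0,1,0,0,0.3,0,0,0,1,0,0,0.3,0,0,0]}}

```text
clock: 27.2
eef_pos: [504.9, 19.0, 61.0]
tool_rot: [-3.138, 0.0, 0.131]
force: [-4.4, 1.1, 19.9]
width: 16.8
gripper_force: 61.8
```

Contact came at the predicted seated height (z = 61). Release and retreat.

>>> {"name": "jog_arm", "arguments": {"increments": [1,0,0,-0.2,0,0,0,6,0,0,-0.2,0,0,0,6,0,0,-0.2,0,0,0,6,0,0,-0.2,0,0,0,6,0,0,-0.2,0,0,0,6,0,0,-2,0,0,0,6,0,0,-5,0,0,0,6,0,0,-10,0,0,0,6,0,0,-15,0,0,0,6,0,0,-20,0,0,0,6,0,12,-20,0,0,0,6,0,20,-20,0,0,0,6,0,20,-20,0,0,0,6,0,20,-20,0,0,0,6,0,20,-20,0,0,0]}}

```text
clock: 28.7
eef_pos: [529.6, -189.4, 259.3]
tool_rot: [3.137, 0.002, 0.12]
force: [-0.8, -0.2, 0.3]
width: 59.9
gripper_force: 0.0
```

```bash
python3 - <<'E'
from h import *
s=img('scene');t=img('top');cv2.imwrite('pics/es.png',s);cv2.imwrite('pics/et.png',t)
def box(c,z,h,yaw):
    a=np.radians(yaw);x=np.array([np.cos(a),np.sin(a),0]);y=np.array([-x[1],x[0],0])
    return [np.r_[c[:2],z]+h*(i*x+j*y) for i,j in((1,1),(1,-1),(-1,-1),(-1,1))]
for n,i,(x,y) in(("scene",s,(267,225)),("top",t,(236,203))):
    for c in blobs(hsv(i,(105,100,40),(125,255,255)),20):
        if cv2.pointPolygonTest(c,(x,y),True)>-15:print(n,cv2.contourArea(c),cv2.approxPolyDP(c,1.5,True)[:,0].tolist())
    print("plate pred",proj(n,box((505,18.5),85,30,7.6)).round(1).tolist(),"base",proj(n,box((505,18.5),5,28,7.6)).round(1).tolist())
    m=hsv(i,(0,0,150),(180,50,255));M=np.zeros_like(m);M[y-25:y+15,x-13:x+13]=m[y-25:y+15,x-13:x+13]
    for c in blobs(M,15):print("white",cv2.contourArea(c),np.round(cv2.boxPoints(cv2.minAreaRect(c)),1).tolist())
    h=proj(n,[[505,18.5,112]]);print("handle top pred",h)
# bystanders: change since start
for n,i in(("scene",s),("top",t)):
    d=cv2.absdiff(i,cv2.imread(f"pics/{n}0.png")).max(2);d=cv2.morphologyEx((d>60).astype(np.uint8),cv2.MORPH_OPEN,np.ones((3,3)))
    print(n,[cv2.boundingRect(c) for c in blobs(d,10)])
E
```

```text
scene 753.5 [[280, 210], [277, 209], [275, 216], [272, 218], [259, 216], [256, 211], [252, 217], [255, 244], [275, 246], [280, 231], [281, 220], [276, 222], [280, 216]]
plate pred [[252.9, 218.4], [259.8, 207.1], [281.7, 210.1], [275.7, 221.7]] base [[254.6, 244.1], [260.8, 232.9], [280.6, 235.9], [275.1, 247.4]]
white 167.0 [[256.8999938964844, 214.60000610351562], [258.3999938964844, 202.89999389648438], [275.20001220703125, 205.0], [273.79998779296875, 216.6999969482422]]
handle top pred [[267.39227839 205.10841992]]
top 42.5 [[232, 190], [222, 192], [223, 200], [226, 200], [229, 196], [228, 192]]
plate pred [[221.1, 190.9], [245.3, 187.3], [248.8, 211.4], [224.3, 215.1]] base [[225.3, 196.6], [246.2, 193.4], [249.3, 214.3], [228.1, 217.5]]
white 225.0 [[223.0, 180.0], [248.0, 180.0], [248.0, 201.0], [223.0, 201.0]]
white 24.5 [[223.0, 214.0], [238.0, 214.0], [238.0, 217.0], [223.0, 217.0]]
handle top pred [[233.98605889 199.48505742]]
scene [(203, 250, 33, 45), (253, 203, 27, 44), (406, 51, 26, 41), (286, 49, 17, 33), (477, 127, 18, 46), (461, 5, 32, 45), (435, 6, 41, 26), (303, 186, 21, 17), (498, 143, 14, 37), (285, 83, 13, 26), (409, 41, 24, 9), (457, 67, 14, 12), (410, 3, 11, 24), (292, 215, 30, 8), (287, 38, 16, 8), (275, 50, 6, 18), (472, 150, 8, 16), (458, 53, 8, 9), (415, 95, 5, 10), (503, 0, 9, 5), (275, 39, 6, 6), (507, 39, 5, 8), (442, 45, 5, 9), (406, 94, 5, 4), (412, 30, 4, 6)]
top [(123, 45, 304, 226), (134, 348, 118, 36), (213, 305, 72, 42), (141, 180, 30, 29), (219, 191, 40, 32), (23, 290, 72, 25), (293, 268, 16, 28), (303, 347, 8, 29), (318, 108, 11, 18), (403, 69, 15, 13), (426, 97, 9, 9), (404, 98, 7, 10), (71, 311, 9, 7), (300, 126, 8, 6), (246, 356, 9, 8), (431, 87, 6, 8), (344, 142, 9, 5), (419, 88, 6, 7), (262, 348, 6, 4)]
```

The lid is seated: the plate and handle match prediction to about 1 px. I move the arm clear for a clean check of the marker and the top view.

>>> {"name": "jog_arm", "arguments": {"increments": [6,-8,5,-6,0,0,0,6,-14,15,-8,0,0,0,6,-20,30,-8,0,0,0,6,-20,30,-8,0,0,0,6,-20,30,-8,0,0,0,6,-20,30,-8,0,0,0,6,-20,30,-8,0,0,0,6,-20,30,-8,0,0,0,6,-20,30,-8,0,0,0,6,-20,30,-8,0,0,0]}}

```text
clock: 29.8
eef_pos: [373.6, -501.8, 337.7]
tool_rot: [-3.137, 0.002, 0.133]
force: [0.8, -0.4, -0.6]
width: 59.7
gripper_force: 0.0
```

```bash
python3 - <<'E'
from h import *
s=img('scene');t=img('top')
for n,i in(("scene",s),("top",t)):
    o=cv2.imread(f"pics/{n}0.png")
    d=cv2.absdiff(i,o).max(2);d=cv2.morphologyEx((d>60).astype(np.uint8),cv2.MORPH_OPEN,np.ones((3,3)))
    print(n,[cv2.boundingRect(c) for c in blobs(d,10)])
    x,y,w,h=(275,205,60,25) if n=="scene" else (278,190,24,62)
    for j in(o,i):
        k=j[y:y+h,x:x+w];print(n,"marker white",[cv2.boundingRect(c) for c in blobs(hsv(k,(0,0,130),(180,60,255)),20)],"purple",[cv2.boundingRect(c) for c in blobs(hsv(k,(126,80,40),(160,255,255)),10)])
for c in blobs(hsv(t,(105,100,40),(125,255,255)),20)[:4]:print(cv2.contourArea(c),cv2.minAreaRect(c),cv2.approxPolyDP(c,2,True)[:,0].tolist())
print(ctrl.read_state()["eef_pos"])
E
```

```text
scene [(203, 250, 33, 45), (253, 203, 27, 44), (406, 51, 26, 41), (365, 6, 26, 59), (496, 132, 16, 49), (470, 4, 26, 40), (439, 3, 37, 24), (303, 186, 21, 17), (409, 41, 24, 9), (471, 127, 19, 21), (445, 36, 9, 12), (414, 3, 9, 12), (462, 43, 12, 6), (415, 95, 5, 10), (503, 0, 9, 5), (410, 20, 7, 6), (507, 127, 5, 6), (498, 125, 5, 6), (406, 94, 5, 4)]
scene marker white [(16, 9, 32, 11)] purple [(0, 6, 16, 10)]
scene marker white [(16, 9, 32, 11)] purple [(6, 7, 10, 9)]
top [(141, 180, 30, 29), (222, 187, 35, 31), (330, 204, 29, 28), (324, 314, 135, 70), (467, 315, 45, 35), (429, 337, 33, 16), (239, 369, 9, 9), (368, 377, 12, 7), (259, 348, 9, 7)]
top marker white [(7, 21, 11, 36)] purple [(6, 4, 9, 18)]
top marker white [(7, 21, 11, 36)] purple [(5, 4, 10, 18)]
387.5 ((235.52569580078125, 202.67115783691406), (26.800174713134766, 24.377281188964844), 81.46923065185547) [[244, 188], [237, 190], [240, 201], [238, 211], [230, 208], [228, 192], [232, 190], [222, 192], [226, 215], [248, 214]]
55.5 ((421.1764831542969, 170.79408264160156), (6.6884446144104, 15.263374328613281), 59.03623962402344) [[426, 164], [420, 170], [416, 170], [416, 177], [425, 172]]
34.0 ((139.5, 122.0), (6.0, 7.0), 90.0) [[143, 120], [136, 120], [136, 125], [142, 124]]
[ 374.54046624 -500.90285412  337.78590441]
```

Nothing else in the scene has changed, only the cup and the lid. The lid plate sits square over the cup on the pad, so I hand in.

```bash
python3 -c "
from cell import ctrl
print(ctrl.finish_job())"
```

```text
the job is handed in; nothing more can be done
None
```

The cup stands mouth-up in the middle of the pad with its lid fully down and square; the bystanders have not moved, and I handed the job in at about 30 s of the 72 s allowed.

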